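# Shut and lock the fuse hatch in a luggage-floor moulding

## Robot

A 6-joint arm with a two-finger parallel gripper is mounted at the origin on the work surface. World frame = base frame: x ahead of the robot, y to its left, z up, the work surface at z = 0. Lengths are in m, angles in degrees, forces in N, time in s.
With the tool pointing down it reaches from about 0.375 to 0.9 m from the base axis. Payload 3.1 kg.
Tool frame: the origin (TCP) lies between the finger pads; the fingertips stand 22 mm ahead of it and the grasp point (between the pads) lies 3 mm ahead of it (bot.tip_extent is the distance from the TCP to the fingertips, in m); y points along the fingers, z is the direction in which the jaws open and shut, and the axes are right-handed (so a half turn about y gives the same grasp; the last joint's range is limited). The gripper opens to 87 mm and grips with 3 to 60 N. Pads are 19 mm wide; open, the fingers measure 117 mm over their backs; the gripper's body (75 mm by 190 mm) begins 51 mm behind the grasp point.
Start: joints at [-82.936, 30.224, 82.088, -0, 67.689, -10.227], TCP at [0.186, -0.597, 0.245] pointing down, gripper open.
Joint ranges: [-176.69, 176.69], [-43.24, 126.21], [12.49, 139.97], [-82, 262], [0, 151.66], [-163.58, 163.58]. Speed limits (degrees/s): [159.86, 159.86, 180, 180, 180, 180].

## Interface

Orientations are given as a 3x3 rotation matrix whose columns are the frame's x, y, z axes.
In Python, from rig import bot, eyes, models gives the robot as it stands. The module is installed in compiled form; this text tells all that it offers.
- The arm moves only by the tool arm_command, never from a script. Its arguments are lists of equal length, an entry for each row: "translation": the shift along the tool's x, y, z each as a share of 0.08 m, from -1 to 1, a list of three; "rotation": the turn, a rotation vector about the tool's x, y, z each as a share of 60 degrees, from -1 to 1, a list of three; "grip": the closure, from -1 (fully open) to 1 (shut), so that 0 is half open. In form: {"translation": [[x, y, z], ...], "rotation": [[rx, ry, rz], ...], "grip": [grip, ...]}. A call has 1 to 5 rows; each row is the pose to reach, as a shift and turn from the pose commanded when the call began, along the tool's axes at that moment; what a row does not reach only later rows make up. A row lasts 1/10 s, in which the tool goes at most 50 mm and 8.59 degrees, less where a joint would pass 70% of its speed; a pose out of reach is approached as far as the arm can. A call with a number of a shift or a turn outside -1 to 1 is refused whole. A call with a gripper value outside its range is refused whole. The fingers move at their own pace and stop on an object; the grip force is fixed at half the most. Time passes only in rows, so rows that repeat a pose let the fingers close. It gives the time, the measured TCP pose, the force and the opening at its end, in the units of the state.
- bot.read_state(): the state, without advancing time (a new reading comes with each control period).
- eyes.capture(name): name is "scene" or "top" or "wrist"; returns a dict with "image" (400x640x3 uint8, blue, green, red), "mtx" (3x3 intrinsics, pixels), "dist_coeffs" ([k1, k2, p1, p2, k3] as OpenCV has them; the pictures are not rectified), "rvec" (rotation vector, rad) and "tvec" (3), from world to camera coordinates, as OpenCV has them; the wrist camera has in their place "hand_eye" (4x4, takes a point from camera to tool coordinates, whose origin is the TCP and whose axes are the tool frame's). Camera axes: x right, y down, z forward; pixel columns grow to the right and rows downward; lengths in m; the calibration is good to about 2 mm. A picture is of the moment at which its call begins: read the wrist's pose just before it. There is no depth.
- bot.hand_in(): hands the job in, once; it reports no verdict.
Trained networks look in the newest picture that a camera, given by its name, has taken for a name from the list of things; names that differ only in an ending like _2 or _b are one class to them, and where a whole thing is asked for, a point or a joint stands for the part that bears it (a point fixed in the world has none). Each returns a list of dicts, best first, with "conf" (0 to 1); they miss things now and then, are a little off and sometimes report something else, mostly with a low value. They report only what shows in the picture. A call takes as long as a camera call.
- models.recognise(camera, thing): "extent" ([left, top, right, bottom] as shares, 0 to 1, of the picture: columns of its width, rows of its height, round what is visible of it).
- models.spot_point(camera, thing): "point" ([column, row] as shares, 0 to 1, of the picture: columns of its width, rows of its height: a listed point, or the origin of a listed thing).
The state is a dict: "time_s": time; "joint_positions": joint angles; "qvel": joint speeds; "tau": joint torques, N m; "position": TCP position; "tcp_rot": TCP orientation; "force": force on the tool from outside, world axes, zero at the start; "moment": the same for the moment, N m; "opening": opening from 0.0 (shut) to 1.0 (fully open).
Only numpy, scipy, OpenCV 4.12 (cv2) and the standard library are available. Lean on these libraries where they do the work, as an engineer would, in place of code of your own. Each camera call takes 0.05 s, during which the arm holds its last target. There are 200 camera calls.

## Task

Push the open fuse hatch of the luggage-floor moulding down until it is nearly level with the floor around it. Then set a fingertip in the slot of its round turn-lock, press the hatch down onto its foam seal and turn the lock a quarter turn clockwise to its stop, so that the hatch stays locked flush when you take your hand away. Only pushing is needed: pick nothing up, do not throw the hatch open any wider, and leave the socket, the spray can and the screwdriver where they are.

Things in the scene. Friction and masses are not known exactly. Their poses are not given: they have to be found in the camera images.
- moulding: Black moulded car luggage-floor section, grey carpet on top, 370 x 410 x 100 mm (x, y, z), fixed on the bench. Origin: centre of its underside, on the bench; x points to the hinge side (away from the robot), z up. The carpet is 100 mm above the bench. The hatch opening spans x -120 to +130 mm, y -130 to +130 mm.
- hatch (a joint): Opening angle of the hatch, rad: 0 = level with the carpet, grows as it opens (0.3 to 0.6 at the start, stop at 1.0). Black plastic plate 247 x 256 x 14 mm, 0.4 kg with its lock. The stiff hinge holds it where it is left; 1 to 4 N at its middle pushes it down. It can be pressed 0.018 rad (3 mm at the lock) below level before it is solid.
- hatch_hinge (a point): Middle of the hatch's hinge line, at x = +130 mm, y = 0, z = 100 mm of the moulding, level with the hatch's top face; the line runs along the moulding's y. This frame has the moulding's axes when the hatch is shut and tilts with the hatch.
- hatch_edge (a point): Middle of the hatch's free edge (the one nearest the robot), on its top face, 249 mm from the hinge. A foam seal lies under this edge: unlocked, the pushed-down hatch rests about 5 to 9 mm proud here (0.02 to 0.035 rad). Pressing it level takes 10 to 16 N at the lock and moves the lock down 4 to 6 mm. Only the lock keeps it level.
- lock (a joint): Angle of the turn-lock, rad: 0 = open (0 to 0.3 at the start), grows clockwise from above, solid stop at 1.571 = locked. Stiff: about 5 N at 26 mm from its axis; stays where left. The pointer on its rim shows its tongue: at the moulding's -y side when open, at the free edge when locked. Past 0.5 rad the tongue jams on a striker bar unless the hatch is held pressed level or just below.
- slot (a point): Centre of the floor of the lock's finger slot, on its axis: 180 mm from the hinge line, midway across the hatch, 4 mm above the hatch's top face. y runs along the slot, z is the lock's axis (up when shut). The lock is a round grey dial, 104 mm across, 20 mm high; the slot runs right across its middle, 38 mm wide, 16 mm deep, ends open, along the hinge line when open.
- socket: Bystander: chrome socket, 30 mm diameter, 50 mm tall, standing on the carpet at the hatch's +y side. Origin: centre of its underside.
- spray_can: Bystander: spray can, 65 mm diameter, 188 mm tall, standing on the bench at the moulding's -y side. Origin: centre of its underside.
- screwdriver: Bystander: screwdriver, black handle, 210 mm long, 26 mm thick, lying on the bench at the moulding's +y side. Origin: underside at mid-length; x points to its tip.

How it is judged:
By the outcome, as a careful person would: the job done as asked, in the order asked, and still so for the second after the job is handed in, with the robot touching nothing.
It also fails if it takes over 51 s, if anything falls off the work surface, if the arm or the gripper's body presses on something with over 40 N, if the wrist force passes 120 N, or if a joint passes its speed limit or range.

## Working session

There is one attempt and no reset: what is moved stays moved. The work goes in short steps, Python scripts to look and compute and a tool call to move; the robot and the scene stay as the last step left them, time stands still between calls to the robot, and variables do not carry over. Pictures are saved under pics/ and viewed, about 8 in all and at most 12, crops included, and the job is handed in when it is done.

Besides the shell and the picture viewer there is one more tool, called as name(argument=value, ...) on one line, values as JSON. arm_command: Moves the arm, as the interface text tells. Shift numbers are shares of 0.08 m and turn numbers shares of 60 degrees, none past 1 either way. Its arguments: {"type":"object","properties":{"translation":{"type":"array"},"rotation":{"type":"array"},"grip":{"type":"array"}},"required":["translation","rotation","grip"]}

```bash
mkdir -p pics
cat > h.py <<'E'
import numpy as np, cv2
from rig import bot, eyes, models
W,H=640,400
def cap(n,f=None):
    s=bot.read_state(); c=eyes.capture(n)
    if f: cv2.imwrite('pics/'+f,c['image'])
    if 'rvec' in c:
        R=cv2.Rodrigues(np.array(c['rvec'],float))[0]; t=np.array(c['tvec'],float).reshape(3)
    else:
        T=np.array(c['hand_eye']); A=np.eye(4); A[:3,:3]=s['tcp_rot']; A[:3,3]=s['position']
        M=np.linalg.inv(A@T); R=M[:3,:3]; t=M[:3,3]
    return dict(R=R,t=t,K=np.array(c['mtx'],float),d=np.array(c['dist_coeffs'],float),img=c['image'])
def ray(c,px):
    u=cv2.undistortPoints(np.array([[px]],float),c['K'],c['d'])[0,0]
    v=c['R'].T@np.array([u[0],u[1],1]); return -c['R'].T@c['t'], v/np.linalg.norm(v)
def onz(c,px,z):
    o,v=ray(c,px); return o+v*(z-o[2])/v[2]
def tri(rs):
    A=sum(np.eye(3)-np.outer(v,v) for o,v in rs); b=sum((np.eye(3)-np.outer(v,v))@o for o,v in rs)
    return np.linalg.solve(A,b)
def proj(c,P):
    return cv2.projectPoints(np.array(P,float).reshape(-1,3),cv2.Rodrigues(c['R'])[0],c['t'],c['K'],c['d'])[0][:,0]
E
python3 - <<'E'
from h import *
np.set_printoptions(precision=4,suppress=True)
s=bot.read_state(); print(s['time_s'],s['position'],s['tcp_rot'],s['force'],bot.tip_extent)
C={n:cap(n,n+'0.png') for n in('scene','top')}
for th in ['moulding','hatch_hinge','hatch_edge','slot','socket','spray_can','screwdriver']:
    rs=[]
    for n in C:
        for p in models.spot_point(n,th)[:2]:
            px=np.array(p['point'])*[W,H]; print(th,n,px,round(p['conf'],2),onz(C[n],px,0.0),onz(C[n],px,.1))
            if p['conf']>.4 and len(rs)<2 : rs.append(ray(C[n],px))
    if len(rs)==2: print('   tri',tri(rs))
cv2.imwrite('pics/a.png',cv2.resize(np.vstack([C['scene']['img'],C['top']['img']]),(480,600)))
print(bot.read_state()['time_s'])
E
```

```text
0.0 [ 0.1857 -0.5961  0.2436] [[-0.9548 -0.0003  0.2973]
 [-0.2973  0.0021 -0.9548]
 [-0.0004 -1.     -0.0021]] [0.2611 0.3    0.2795] 0.022
moulding scene [278.016 212.48 ] 0.82 [ 0.5853 -0.065  -0.    ] [ 0.6554 -0.0807  0.1   ]
hatch_hinge scene [311.488 223.48 ] 0.96 [0.6505 0.0048 0.    ] [ 0.7131 -0.0189  0.1   ]
hatch_hinge top [337.792 181.   ] 0.79 [ 0.7321 -0.0156  0.    ] [ 0.7047 -0.0102  0.1   ]
   tri [ 0.7069 -0.0135  0.0888]
hatch_edge scene [268.032 156.32 ] 0.65 [ 0.3812 -0.0282  0.    ] [ 0.4748 -0.0481  0.1   ]
hatch_edge top [381.184 242.6  ] 0.7 [ 0.534  -0.1307  0.    ] [ 0.5234 -0.1157  0.1   ]
   tri [ 0.5241 -0.0829  0.1634]
slot scene [264.896 156.4  ] 0.71 [ 0.3781 -0.0369  0.    ] [ 0.4721 -0.0558  0.1   ]
slot top [367.168 225.08 ] 0.63 [ 0.5894 -0.0936  0.    ] [ 0.5742 -0.0817  0.1   ]
   tri [ 0.5597 -0.072   0.1926]
socket scene [340.992 175.   ] 0.66 [0.5265 0.1434 0.    ] [0.6034 0.1037 0.1   ]
socket top [297.408 221.   ] 0.68 [0.6157 0.1148 0.    ] [0.5982 0.1092 0.1   ]
   tri [0.5987 0.1079 0.0934]
spray_can scene [195.712 302.8  ] 0.77 [ 0.7556 -0.3178  0.    ] [ 0.8061 -0.3043  0.1   ]
spray_can top [433.024 169.52 ] 0.9 [ 0.7498 -0.3147  0.    ] [ 0.721  -0.2841  0.1   ]
   tri [ 0.752  -0.318  -0.0078]
screwdriver scene [350.912 162.68 ] 0.41 [0.4937 0.1895 0.    ] [0.5744 0.1445 0.1   ]
0.8
```

View pics/a.png

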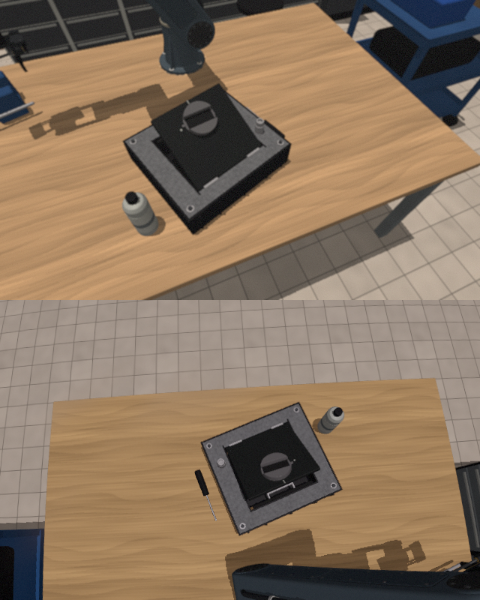

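The picture shows the hatch open toward the robot, its dial at about (366,222) px in the top view. The hinge is at the far side, with the can at −y and the socket and screwdriver at +y. I'll zoom in on the top view to get the moulding pose.

Run:
```python
import cv2
i=cv2.imread('pics/top0.png')[120:320,250:470]
cv2.imwrite('pics/b.png',cv2.resize(i,None,fx=3,fy=3,interpolation=cv2.INTER_CUBIC))
```

```text
(no output)
```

View pics/b.png

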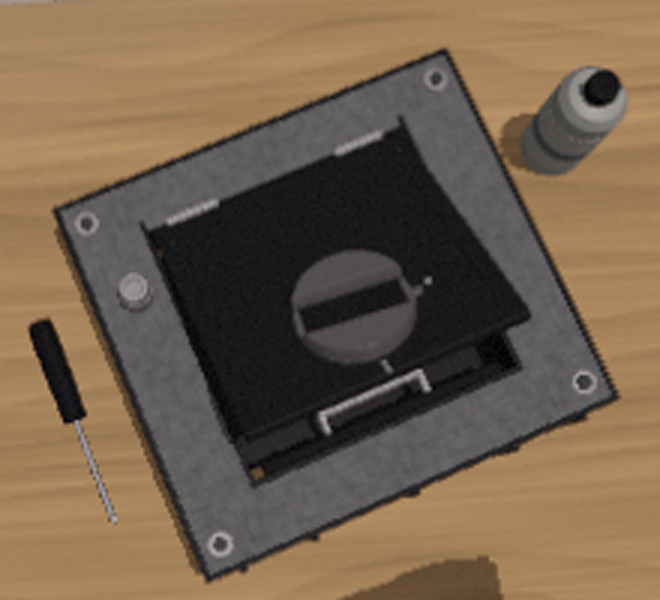

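Run:
```python
from h import *
from scipy.optimize import least_squares
np.set_printoptions(precision=4,suppress=True)
c=cap('top')
cor=np.array([(57,210),(447,52),(617,397),(208,578)])/3+[250,120]
scr=np.array([(87,223),(435,79),(584,381),(220,544)])/3+[250,120]
M=np.array([[.185,.205],[.185,-.205],[-.185,-.205],[-.185,.205]])
P=np.array([onz(c,p,.1) for p in cor]); print(P, onz(c,scr.mean(0),.1))
def T(q,m): 
    ca,sa=np.cos(q[2]),np.sin(q[2]); m=np.atleast_2d(m); return m[:,:2]@np.array([[ca,sa],[-sa,ca]])+q[:2]
r=least_squares(lambda q:(T(q,M)-P[:,:2]).ravel(),[.6,-.05,-.4]); q=r.x
print(q,np.degrees(q[2]),r.fun)
fe=np.array([(237,440),(527,318)])/3+[250,120]
def hp(q,th,d,y,h=0): # hatch point d from hinge, y, height above top face
    xm=.13-d*np.cos(th)+h*np.sin(th); z=.1+d*np.sin(th)+h*np.cos(th)
    return np.r_[T(q,[xm,y])[0],z]
f=lambda v:(proj(c,[hp(q,v[0],.249,.128),hp(q,v[0],.249,-.128)])-fe).ravel()
r=least_squares(f,[.4]); print('th',r.x,r.fun); th=r.x[0]
for n,a in dict(hinge=(0,0),edge=(.249,0),slot=(.18,0,.004)).items(): print(n,hp(q,th,*a),'shut',hp(q,0,*a),proj(c,hp(q,th,*a)))
cs=cap('scene'); print('scene slot',proj(cs,hp(q,th,.18,0,.004)),'hinge',proj(cs,hp(q,th,0,0)))
```

```text
[[ 0.6915  0.1843  0.1   ]
 [ 0.8242 -0.1973  0.1   ]
 [ 0.4825 -0.3173  0.1   ]
 [ 0.3495  0.0644  0.1   ]] [ 0.5833 -0.064   0.1   ]
[ 0.5869 -0.0665  0.3362] 19.261130058753945 [ 0.0025  0.0038  0.005  -0.0017 -0.0026 -0.0037 -0.0048  0.0016]
th [0.5006] [ 3.1199 -0.0634  2.0987 -0.86  ]
hinge [ 0.7096 -0.0236  0.1   ] shut [ 0.7096 -0.0236  0.1   ] [[342.379  179.0282]]
edge [ 0.5034 -0.0956  0.2195] shut [ 0.4746 -0.1057  0.1   ] [[380.6411 245.6673]]
slot [ 0.5624 -0.075   0.1899] shut [ 0.5397 -0.083   0.104 ] [[368.7039 224.2101]]
scene slot [[264.6977 158.3655]] hinge [[309.0435 222.9337]]
```

Run:
```python
from h import *
s=bot.read_state();p=np.array(s['position']);R=np.array(s['tcp_rot'])
D=(np.array([.541,-.083,.30])-p);psi=np.arctan2(R[1,2],R[0,2]);n=8;dp=np.radians(103)-psi
print(np.degrees(psi),np.degrees(dp)/n,-np.degrees(dp)/n/60)
for k in range(n):
    a=psi+dp*k/n; x=[np.sin(a),-np.cos(a)]; z=[np.cos(a),np.sin(a)]
    print(np.round([D[:2]@x/n/.08,0 if k else -D[2]/.08,D[:2]@z/n/.08],2).tolist())
```

```text
-72.70898387302252 21.963622984127817 -0.36606038306879696
[-0.77, -0.69, -0.6]
[-0.94, 0.0, -0.27]
[-0.97, 0.0, 0.1]
[-0.86, 0.0, 0.46]
[-0.63, 0.0, 0.75]
[-0.31, 0.0, 0.93]
[0.06, 0.0, 0.97]
[0.42, 0.0, 0.88]
```

arm_command(translation=[[-0.77, -0.69, -0.6], [-0.77, -0.69, -0.6], [-0.77, -0.69, -0.6], [-0.77, -0.69, -0.6]], rotation=[[0, -0.366, 0], [0, -0.366, 0], [0, -0.366, 0], [0, -0.366, 0]], grip=[1, 1, 1, 1])

```text
time_s: 1.3
position: [0.2311, -0.5322, 0.301]
tcp_rot: [[-0.773, 0.0, 0.634], [-0.634, -0.002, -0.773], [0.001, -1.0, 0.002]]
force: [-0.1, 0.3, -0.4]
opening: 0.719
```

arm_command(translation=[[-0.94, 0, -0.27], [-0.94, 0, -0.27], [-0.94, 0, -0.27]], rotation=[[0, -0.366, 0], [0, -0.366, 0], [0, -0.366, 0]], grip=[1, 1, 1])

```text
time_s: 1.6
position: [0.2759, -0.465, 0.2989]
tcp_rot: [[-0.478, -0.0, 0.879], [-0.879, 0.004, -0.478], [-0.004, -1.0, -0.002]]
force: [0.7, -0.0, 0.5]
opening: 0.448
```

arm_command(translation=[[-0.97, 0, 0.1], [-0.97, 0, 0.1], [-0.97, 0, 0.1]], rotation=[[0, -0.366, 0], [0, -0.366, 0], [0, -0.366, 0]], grip=[1, 1, 1])

```text
time_s: 1.9
position: [0.3202, -0.4011, 0.2989]
tcp_rot: [[-0.114, -0.001, 0.993], [-0.993, 0.004, -0.114], [-0.004, -1.0, -0.001]]
force: [-0.5, -1.4, 0.5]
opening: 0.173
```

arm_command(translation=[[-0.86, 0, 0.46], [-0.86, 0, 0.46], [-0.86, 0, 0.46]], rotation=[[0, -0.366, 0], [0, -0.366, 0], [0, -0.366, 0]], grip=[1, 1, 1])

```text
time_s: 2.2
position: [0.3648, -0.3375, 0.299]
tcp_rot: [[0.266, -0.001, 0.964], [-0.964, 0.003, 0.266], [-0.003, -1.0, 0.0]]
force: [0.3, -0.3, 1.0]
opening: 0.015
```

arm_command(translation=[[-0.63, 0, 0.75], [-0.63, 0, 0.75], [-0.63, 0, 0.75]], rotation=[[0, -0.366, 0], [0, -0.366, 0], [0, -0.366, 0]], grip=[1, 1, 1])

```text
time_s: 2.5
position: [0.4097, -0.2735, 0.299]
tcp_rot: [[0.607, -0.001, 0.795], [-0.795, 0.002, 0.607], [-0.002, -1.0, 0.001]]
force: [-0.7, -0.5, -0.5]
opening: 0.007
```

arm_command(translation=[[-0.31, 0, 0.93], [-0.31, 0, 0.93], [-0.31, 0, 0.93], [-0.31, 0, 0.93]], rotation=[[0, -0.366, 0], [0, -0.366, 0], [0, -0.366, 0], [0, -0.366, 0]], grip=[1, 1, 1, 1])

```text
time_s: 2.9
position: [0.4534, -0.211, 0.2991]
tcp_rot: [[0.857, -0.001, 0.515], [-0.515, 0.0, 0.857], [-0.001, -1.0, -0.0]]
force: [0.3, -0.1, 0.5]
opening: 0.005
```

arm_command(translation=[[0.06, 0, 0.97], [0.06, 0, 0.97], [0.06, 0, 0.97], [0.06, 0, 0.97]], rotation=[[0, -0.366, 0], [0, -0.366, 0], [0, -0.366, 0], [0, -0.366, 0]], grip=[1, 1, 1, 1])

```text
time_s: 3.3
position: [0.4973, -0.1474, 0.2992]
tcp_rot: [[0.987, -0.001, 0.159], [-0.159, 0.0, 0.987], [-0.001, -1.0, -0.0]]
force: [-0.2, -0.6, -0.3]
opening: 0.01
```

arm_command(translation=[[0.42, 0, 0.88], [0.42, 0, 0.88], [0.42, 0, 0.88], [0.42, 0, 0.88], [0.42, 0, 0.88]], rotation=[[0, -0.366, 0], [0, -0.366, 0], [0, -0.366, 0], [0, -0.366, 0], [0, -0.366, 0]], grip=[1, 1, 1, 1, 1])

```text
time_s: 3.8
position: [0.541, -0.0839, 0.2995]
tcp_rot: [[0.976, -0.001, -0.219], [0.219, -0.0, 0.976], [-0.001, -1.0, 0.0]]
force: [0.1, -0.4, -0.9]
opening: 0.007
```

Run:
```python
from h import *
np.set_printoptions(precision=4,suppress=True)
s=bot.read_state(); print(s['time_s'],s['position'],s['tcp_rot'],s['joint_positions'])
c=cap('wrist','w1.png'); t=cap('scene','s1.png')
for th in ('slot','hatch_edge','hatch_hinge'):
    for n,k in(('wrist',c),('scene',t)):
        for p in models.spot_point(n,th)[:1]:
            px=np.array(p['point'])*[W,H]; print(th,n,px,p['conf'],onz(k,px,.19 if th=='slot' else .1))
cv2.imwrite('pics/c.png',np.vstack([c['img'],cv2.resize(t['img'][100:300,150:470],(640,400))])[:,:][:800])
i=cv2.imread('pics/c.png'); cv2.imwrite('pics/c.png',cv2.resize(i,(480,600)))
tip=np.array([.5415,-.083,.278]);print(proj(c,tip))
```

```text
3.8 [ 0.541  -0.0839  0.2995] [[ 0.9757 -0.0008 -0.219 ]
 [ 0.219  -0.      0.9757]
 [-0.0008 -1.      0.0001]] [ -20.5021   20.658    89.3928   -0.019    69.9904 -123.1453]
slot wrist [319.168 236.6  ] 0.82 [ 0.5676 -0.0721  0.19  ]
slot scene [267.072 158.2  ] 0.85 [ 0.564  -0.0698  0.19  ]
hatch_edge wrist [311.104 163.4  ] 0.75 [ 0.5307 -0.0869  0.1   ]
hatch_edge scene [249.024 135.68 ] 0.74 [ 0.3825 -0.073   0.1   ]
hatch_hinge wrist [117.888 271.6  ] 0.53 [ 0.6917 -0.2654  0.1   ]
hatch_hinge scene [311.616 222.4  ] 0.63 [ 0.7104 -0.0175  0.1   ]
[[312.8721 252.0421]]
```

View pics/c.png

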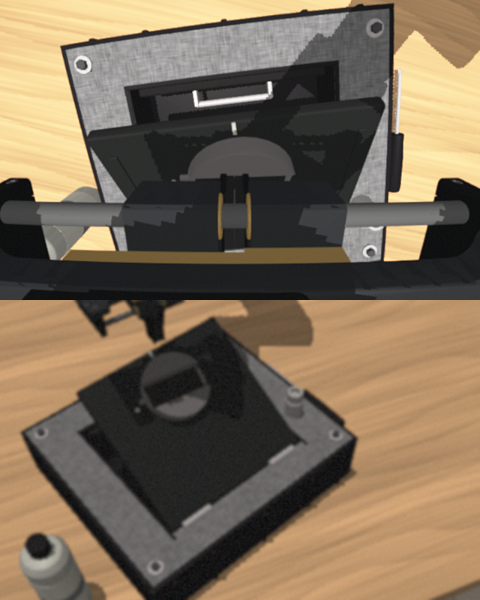

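The wrist view shows the closed fingers above the dial's free-edge side. The fits agree to about 4 mm, with the slot near (0.563, −0.073). Next I push down on that half of the dial, following the hinge arc.

arm_command(translation=[[0, 0.4, 0], [0, 0.6, 0], [0, 0.66, 0]], rotation=[[0, 0, 0], [0, 0, 0], [0, 0, 0]], grip=[1, 1, 1])

```text
time_s: 4.5
position: [0.5402, -0.0826, 0.2453]
tcp_rot: [[0.975, -0.004, -0.224], [0.224, 0.001, 0.975], [-0.003, -1.0, 0.002]]
force: [0.2, 0.6, 0.6]
opening: 0.007
```

arm_command(translation=[[-0.03, 0.06, 0], [-0.07, 0.12, -0.01], [-0.1, 0.18, -0.01], [-0.13, 0.24, -0.02], [-0.16, 0.3, -0.02]], rotation=[[0, 0, 0], [0, 0, 0], [0, 0, 0], [0, 0, 0], [0, 0, 0]], grip=[1, 1, 1, 1, 1])

```text
time_s: 5.0
position: [0.5293, -0.0875, 0.223]
tcp_rot: [[0.974, 0.001, -0.224], [0.224, -0.0, 0.974], [0.001, -1.0, -0.001]]
force: [1.5, -0.4, 0.7]
opening: 0.002
```

arm_command(translation=[[-0.03, 0.1, 0], [-0.07, 0.2, -0.01], [-0.1, 0.3, -0.01], [-0.13, 0.4, -0.02], [-0.17, 0.5, -0.02]], rotation=[[0, 0, 0], [0, 0, 0], [0, 0, 0], [0, 0, 0], [0, 0, 0]], grip=[1, 1, 1, 1, 1])

```text
time_s: 5.5
position: [0.5163, -0.092, 0.1821]
tcp_rot: [[0.975, 0.0, -0.224], [0.224, 0.0, 0.975], [0.0, -1.0, 0.0]]
force: [1.1, -0.5, 0.2]
opening: 0.001
```

Run:
```python
from h import *
s=bot.read_state(); print(s['time_s'],s['position'],s['force'])
t=cap('scene'); c=cap('wrist')
i=np.vstack([c['img'],cv2.resize(t['img'][100:300,150:470],(640,400))]); cv2.imwrite('pics/d.png',cv2.resize(i,(480,600)))
```

```text
5.5 [ 0.51632784 -0.09195588  0.1821085 ] [ 1.14962091 -0.48950572  0.21492434]
```

View pics/d.png

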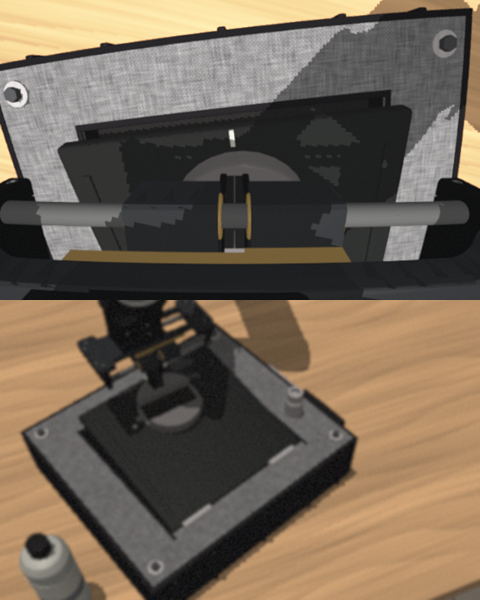

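The hatch is being carried down by the fingertips on the dial, with forces around 1 N. I'll continue to nearly level.

arm_command(translation=[[-0.04, 0.1, 0], [-0.07, 0.2, 0], [-0.09, 0.3, -0.01], [-0.11, 0.4, -0.01], [-0.12, 0.45, -0.01]], rotation=[[0, 0, 0], [0, 0, 0], [0, 0, 0], [0, 0, 0], [0, 0, 0]], grip=[1, 1, 1, 1, 1])

```text
time_s: 6.1
position: [0.5075, -0.095, 0.1466]
tcp_rot: [[0.975, 0.001, -0.224], [0.224, 0.0, 0.975], [0.001, -1.0, -0.0]]
force: [-0.4, 0.8, 9.8]
opening: 0.005
```

arm_command(translation=[[0, 0.02, 0], [0, 0.03, 0], [0, 0.04, 0], [0, 0.04, 0]], rotation=[[0, 0, 0], [0, 0, 0], [0, 0, 0], [0, 0, 0]], grip=[1, 1, 1, 1])

```text
time_s: 6.5
position: [0.5073, -0.095, 0.1446]
tcp_rot: [[0.974, 0.001, -0.225], [0.225, -0.001, 0.974], [0.0, -1.0, -0.001]]
force: [-1.8, 0.3, 8.6]
opening: 0.006
```

arm_command(translation=[[0, -0.3, 0], [0, -0.6, 0], [0.44, -0.6, 0.08], [0.44, -0.6, 0.08], [0.44, -0.6, 0.08]], rotation=[[0, 0, 0], [0, 0, 0], [0, 0, 0], [0, 0, 0], [0, 0, 0]], grip=[0, 0, 0, 0, 0])

```text
time_s: 7.0
position: [0.5397, -0.0803, 0.1912]
tcp_rot: [[0.974, -0.002, -0.226], [0.226, 0.0, 0.974], [-0.001, -1.0, 0.001]]
force: [-0.5, 0.5, -0.7]
opening: 0.373
```

Run:
```python
from h import *
np.set_printoptions(precision=4,suppress=True)
s=bot.read_state(); print(s['time_s'],s['position'],s['tcp_rot'],s['force'],s['opening'])
C={n:cap(n,n+'2.png') for n in('scene','top','wrist')}
for th in ('slot','hatch_edge','hatch_hinge'):
    for n,k in C.items():
        for p in models.spot_point(n,th)[:1]:
            px=np.array(p['point'])*[W,H]; print(th,n,px,round(p['conf'],2),onz(k,px,.109 if th=='slot' else .107 if 'edge' in th else .1))
i=np.vstack([C['wrist']['img'],cv2.resize(C['scene']['img'][110:310,150:470],(640,400))]); cv2.imwrite('pics/e.png',cv2.resize(i,(480,600)))
```

```text
7.0 [ 0.5397 -0.0803  0.1912] [[ 0.9742 -0.0015 -0.2256]
 [ 0.2256  0.0002  0.9742]
 [-0.0014 -1.      0.0005]] [-0.5403  0.5211 -0.686 ] 0.37281527065957054
slot scene [263.872 172.8  ] 0.79 [ 0.5333 -0.0765  0.109 ]
slot wrist [309.312 214.68 ] 0.87 [ 0.5404 -0.0815  0.109 ]
hatch_edge scene [245.568 161.68 ] 0.9 [ 0.4784 -0.1086  0.107 ]
hatch_edge top [358.208 228.4  ] 0.53 [ 0.5656 -0.0556  0.107 ]
hatch_edge wrist [298.816 110.2  ] 0.6 [ 0.4765 -0.1027  0.107 ]
hatch_hinge scene [310.976 221.48 ] 0.58 [ 0.7075 -0.018   0.1   ]
hatch_hinge top [338.176 178.08 ] 0.64 [ 0.7132 -0.012   0.1   ]
hatch_hinge wrist [ 63.488 314.   ] 0.36 [ 0.6671 -0.2499  0.1   ]
```

View pics/e.png

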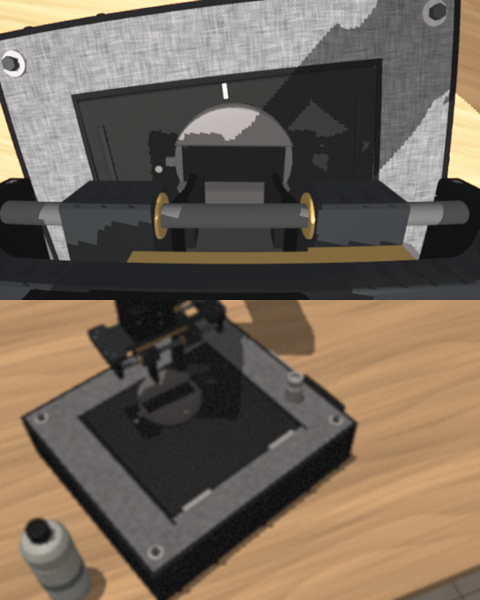

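The hatch sits nearly level. The slot is at about (0.540, −0.080), along the jaw axis, and the half-open fingers are centred over it. Descending into the slot.

arm_command(translation=[[0, 0.2, 0], [0, 0.35, 0], [0, 0.5, 0], [0, 0.6, 0], [0, 0.67, 0]], rotation=[[0, 0, 0], [0, 0, 0], [0, 0, 0], [0, 0, 0], [0, 0, 0]], grip=[0, 0, 0, 0, 0])

```text
time_s: 8.1
position: [0.5397, -0.0806, 0.1371]
tcp_rot: [[0.974, -0.001, -0.224], [0.224, 0.0, 0.974], [-0.001, -1.0, 0.001]]
force: [0.3, 1.5, 0.3]
opening: 0.5
```

arm_command(translation=[[0, 0.02, 0], [0, 0.04, 0], [0, 0.06, 0], [0, 0.06, 0]], rotation=[[0, 0, 0], [0, 0, 0], [0, 0, 0], [0, 0, 0]], grip=[0, 0, 0, 0])

```text
time_s: 8.5
position: [0.5402, -0.0807, 0.1335]
tcp_rot: [[0.974, 0.0, -0.224], [0.224, -0.0, 0.974], [0.0, -1.0, -0.0]]
force: [-0.4, -0.3, 0.1]
opening: 0.5
```

arm_command(translation=[[0, 0.03, 0], [0, 0.06, 0], [0, 0.09, 0], [0, 0.1, 0], [0, 0.1, 0]], rotation=[[0, 0, 0], [0, 0, 0], [0, 0, 0], [0, 0, 0], [0, 0, 0]], grip=[0, 0, 0, 0, 0])

```text
time_s: 9.0
position: [0.5404, -0.0809, 0.1271]
tcp_rot: [[0.974, 0.001, -0.225], [0.225, -0.001, 0.974], [0.001, -1.0, -0.001]]
force: [-1.9, 0.8, 12.1]
opening: 0.497
```

arm_command(translation=[[0, 0.02, 0], [0, 0.04, 0], [0, 0.04, 0]], rotation=[[0, 0, 0], [0, 0, 0], [0, 0, 0]], grip=[0, 0, 0])

```text
time_s: 9.3
position: [0.5403, -0.0809, 0.1246]
tcp_rot: [[0.974, 0.001, -0.225], [0.225, -0.001, 0.974], [0.001, -1.0, -0.001]]
force: [-4.1, -0.1, 15.5]
opening: 0.5
```

arm_command(translation=[[0, 0, 0], [0, 0, 0], [0, 0, 0], [0, 0, 0], [0, 0, 0]], rotation=[[0, 0.1, 0], [0, 0.2, 0], [0, 0.3, 0], [0, 0.4, 0], [0, 0.5, 0]], grip=[0, 0, 0, 0, 0])

```text
time_s: 9.8
position: [0.5402, -0.0808, 0.1246]
tcp_rot: [[0.955, 0.001, 0.296], [-0.296, -0.001, 0.955], [0.001, -1.0, -0.0]]
force: [-4.3, 0.8, 16.4]
opening: 0.501
```

```bash
python3 -c "
from h import *
s=bot.read_state();print(s['position'],s['force'],s['moment'])"
```

```text
[ 0.54023909 -0.08079909  0.12462777] [-4.30481384  0.84349233 16.43425334] [0.45941049 0.4431352  0.13623362]
```

The moment is 0.136 N m, which matches the dial's stiffness, so it is turning. I'll keep going.

arm_command(translation=[[0, 0, 0], [0, 0, 0], [0, 0, 0], [0, 0, 0], [0, 0, 0]], rotation=[[0, 0.1, 0], [0, 0.2, 0], [0, 0.3, 0], [0, 0.4, 0], [0, 0.5, 0]], grip=[0, 0, 0, 0, 0])

```text
time_s: 10.3
position: [0.5401, -0.0806, 0.1246]
tcp_rot: [[0.679, 0.001, 0.734], [-0.734, -0.0, 0.679], [0.001, -1.0, 0.001]]
force: [-4.7, 1.6, 17.0]
opening: 0.503
```

```bash
python3 -c "
from h import *
s=bot.read_state();print(s['position'],s['force'],s['moment'])"
```

```text
[ 0.54007932 -0.08055112  0.12462522] [-4.7133277   1.62576999 16.96602249] [0.56477438 0.34866766 0.06716227]
```

arm_command(translation=[[0, 0, 0], [0, 0, 0], [0, 0, 0], [0, 0, 0]], rotation=[[0, 0.1, 0], [0, 0.2, 0], [0, 0.3, 0], [0, 0.35, 0]], grip=[0, 0, 0, 0])

```text
time_s: 10.7
position: [0.5401, -0.0804, 0.1246]
tcp_rot: [[0.372, 0.001, 0.928], [-0.928, -0.0, 0.372], [0.001, -1.0, 0.001]]
force: [-4.2, 2.0, 16.5]
opening: 0.501
```

```bash
python3 -c "
from h import *
s=bot.read_state();print(s['position'],s['force'],s['moment'],np.array(s['tcp_rot'])[:,2])"
```

```text
[ 0.54013156 -0.08041301  0.12462602] [-4.20797409  1.97400665 16.49765591] [0.48652056 0.34274187 0.13613801] [0.92834252 0.3717239  0.00122456]
```

arm_command(translation=[[0, 0, 0], [0, 0, 0], [0, 0, 0]], rotation=[[0, 0.1, 0], [0, 0.2, 0], [0, 0.25, 0]], grip=[0, 0, 0])

```text
time_s: 11.0
position: [0.5405, -0.0791, 0.1246]
tcp_rot: [[0.118, 0.002, 0.993], [-0.993, 0.002, 0.118], [-0.002, -1.0, 0.003]]
force: [-2.8, 7.0, 16.3]
opening: 0.497
```

```bash
python3 -c "
from h import *
s=bot.read_state();print(s['force'],s['moment'],np.array(s['tcp_rot'])[:,2])"
```

```text
[-2.76046927  7.01596094 16.26626021] [ 1.31371052 -0.04424403  0.26190367] [0.99299867 0.11809555 0.00265963]
```

arm_command(translation=[[0, 0, 0], [0, 0, 0]], rotation=[[0, 0.06, 0], [0, 0.1, 0]], grip=[0, 0])

```text
time_s: 11.2
position: [0.5405, -0.0806, 0.1246]
tcp_rot: [[0.02, 0.002, 1.0], [-1.0, -0.002, 0.02], [0.002, -1.0, 0.002]]
force: [-4.0, 3.1, 15.4]
opening: 0.498
```

```bash
python3 -c "
from h import *
s=bot.read_state();print(s['force'],s['moment'],np.array(s['tcp_rot'])[:,2])"
```

```text
[-3.98137738  3.10716478 15.43454587] [0.49196249 0.15873399 1.54577273] [0.99979461 0.02016641 0.00201431]
```

The moment rose to 1.5 N m at tool yaw about 1°, which is where the stop should be once finger play is allowed for. Backing off within the play, lifting and looking.

arm_command(translation=[[0, 0, 0], [0, -0.1, 0], [0, -0.4, 0], [0, -0.8, 0], [0, -1, 0]], rotation=[[0, -0.1, 0], [0, -0.2, 0], [0, -0.2, 0], [0, -0.2, 0], [0, -0.2, 0]], grip=[0, 0, 0, 0, 0])

```text
time_s: 11.7
position: [0.5411, -0.081, 0.2045]
tcp_rot: [[0.225, 0.003, 0.974], [-0.974, -0.001, 0.225], [0.002, -1.0, 0.003]]
force: [0.4, -0.1, 0.5]
opening: 0.5
```

arm_command(translation=[[0, -0.5, -0.6], [0, -1, -1], [0, -1, -1], [0, -1, -1]], rotation=[[0, 0, 0], [0, 0, 0], [0, 0, 0], [0, 0, 0]], grip=[0, 0, 0, 0])

```text
time_s: 12.1
position: [0.4622, -0.0992, 0.2839]
tcp_rot: [[0.223, 0.004, 0.975], [-0.975, -0.002, 0.223], [0.003, -1.0, 0.004]]
force: [0.0, 0.0, 0.6]
opening: 0.506
```

Run:
```python
from h import *
np.set_printoptions(precision=4,suppress=True)
s=bot.read_state(); print(s['time_s'],s['position'],s['force'])
C={n:cap(n,n+'3.png') for n in('scene','wrist')}
for th,z in (('slot',.104),('hatch_edge',.1),('socket',.1),('spray_can',0),('screwdriver',0)):
    for n,k in C.items():
        for p in models.spot_point(n,th)[:1]:
            px=np.array(p['point'])*[W,H]; print(th,n,px,round(p['conf'],2),onz(k,px,z))
i=np.vstack([C['wrist']['img'],cv2.resize(C['scene']['img'][110:310,150:470],(640,400))]); cv2.imwrite('pics/f.png',cv2.resize(i,(480,600)))
```

```text
12.1 [ 0.4622 -0.0992  0.2839] [0.0394 0.0028 0.635 ]
slot scene [264.   178.32] 0.64 [ 0.5464 -0.0808  0.104 ]
slot wrist [393.984 175.48 ] 0.64 [ 0.5362 -0.0779  0.104 ]
hatch_edge scene [248.512 162.92 ] 0.9 [ 0.4788 -0.1019  0.1   ]
hatch_edge wrist [325.696 184.08 ] 0.71 [ 0.4771 -0.1009  0.1   ]
socket scene [344.  172.8] 0.67 [0.5995 0.1137 0.1   ]
spray_can scene [195.52 299.2 ] 0.59 [ 0.7469 -0.3165  0.    ]
screwdriver scene [353.408 164.92 ] 0.69 [ 0.5044  0.1926 -0.    ]
```

View pics/f.png

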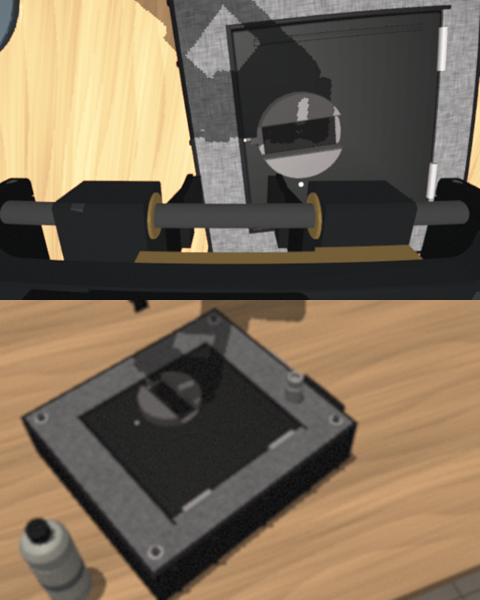

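Run:
```python
import cv2
i=cv2.imread('pics/wrist3.png')[100:260,290:490]
cv2.imwrite('pics/g.png',cv2.convertScaleAbs(cv2.resize(i,None,fx=3.5,fy=3.5,interpolation=cv2.INTER_CUBIC),alpha=1.8,beta=20))
```

```text
(no output)
```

View pics/g.png

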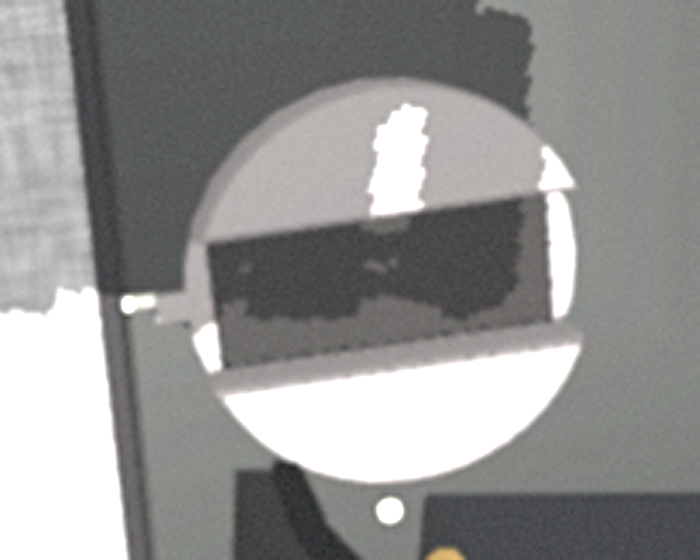

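Run:
```python
from h import *
c=cap('wrist')
f=lambda u,v,z:onz(c,(290+u/3.5,100+v/3.5),z)[:2]
for a,b,z in (((207,241),(575,188),.12),((228,395),(582,343),.12),((125,300),(150,560),.1)):
    d=f(*b,z)-f(*a,z); print(np.degrees(np.arctan2(d[1],d[0])))
# moulding axes from hatch edges in this view (hinge-side edge, 480-wide picture)
P=[onz(c,(u*4/3,v*4/3),.1)[:2] for u,v in((230,25),(250,232))]; d=P[1]-P[0]; print(np.degrees(np.arctan2(d[1],d[0]))+90)
```

```text
21.516973736553407
21.725235722714633
-71.05431333522587
18.748362798390616
```

```bash
python3 -c "
from h import *
print(bot.hand_in(), bot.read_state()['time_s'])"
```

```text
the job is handed in; nothing more can be done
the job is handed in; nothing more can be done
```

The hatch is down and looks locked flush, and I handed the job in at about 12 s on the robot's clock. I found no reason to think anything else in the scene moved.

- **Pushing down:** I pushed the hatch down its arc with closed fingertips on the dial until it rested on the foam at about 9 N, then let go. It stayed nearly level.
- **Locking:** I set the half-open fingertips in the slot and pressed to about 1 mm below level at about 16 N. I then turned clockwise until the moment rose from 0.13 to 1.5 N m at the stop. After backing off within the finger play, I lifted clear.

**Last checks**
- **Flush:** in the last pictures the hatch looks level with the carpet. I judged this by eye and did not measure its height.
- **Pointer:** it sits at the free edge, in line with the mark there.
- **Contact:** the force on the tool was about 0.6 N with nothing touched.
- **Socket and spray can:** both were within about 6 mm of where they were first seen, which is within the detector's scatter.
- **Screwdriver:** its two detections differ by about 11 mm. The first was low-confidence, and the arm never went near it.
- **Disagreement:** by the wrist camera, the slot's direction is 2 to 3° short of square to the hinge. The moment at the stop says the turn was complete, so I took this as measuring error and did not turn the lock again.

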